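Tip two soap bars from the flap caddy into the wash tray

TASK

Pick up the soap caddy by its wooden handle and, low over the oval tray, tip it just far enough that the two front soap bars push the flap open and slide out into the tray, while the two back bars stay on their rubber mats in the caddy. Then level the caddy and set it down gently, upright, where it stood, with the flap shut and the back bars still in it. Leave the tray and the other things where they are.

Things in the scene. Friction and masses are not known exactly. Their poses are not given: they have to be found in the camera images.
- caddy: Loose soap caddy of bare sheet metal, an open-topped box 176 mm long (x), 110 mm wide (y) over the handle straps, walls 50 mm high, floor 3 mm, about 0.29 kg empty. Origin: centre of its underside; its mouth is the -x end, under a hood 30 mm long. A low rib makes two lanes; each holds one soap bar at the front (bare metal floor) and one at the back (ribbed rubber mat at x = 1 to 85 mm).
- caddy_grip (a point): Centre of the caddy's wooden crossbar handle, over the middle of the caddy, 100 mm above its underside. The bar is 16 mm thick (along the caddy's x), 22 mm high, 104 mm long (along the caddy's y), with a metal strap at each end; 39 mm of free air lie between its underside and the tops of the caddy's walls. Axes as the caddy.
- caddy_lip (a point): Middle of the floor's front edge at the caddy's mouth, where bars leave it: 88 mm in front (-x) of the caddy's origin, 3 mm up. Axes as the caddy. Tipped mouth down, the front bars slide out at some 20 to 31 degrees of tip; the back ones, on rubber, start some 7 to 11 degrees beyond that. How slippery the bars are differs from day to day and cannot be seen.
- caddy_flap (a joint): Thin metal flap, 100 mm wide and 44 mm high, that closes the caddy's mouth. It hangs by its own weight from a hinge along the top of the mouth, 50 mm above the underside, and swings outward; a sliding bar pushes it further. 0 = shut, 1.4 rad = wide open. It falls shut when the caddy is level and nothing stands in the mouth.
- tray: Loose oval galvanised tray, 0.42 kg: 208 mm along its x, 250 mm along its y (278 mm over the two end handles); inside floor about 190 x 245 mm, rim 51 mm high, handles up to 95 mm. Origin: centre of its underside.
- front_bar_left: Cream soap bar, 74 x 38 x 26 mm, about 90 g: the front bar in the left lane of the caddy (left is the caddy's +y). Starts with its centre at x = -47 mm in the caddy's frame. Origin: centre of its underside as it lies in the caddy. All four bars look alike.
- front_bar_left_centre (a point): Centre of the front left soap bar.
- front_bar_right: Cream soap bar, 74 x 38 x 26 mm, about 90 g: the front bar in the right lane of the caddy (left is the caddy's +y). Starts with its centre at x = -47 mm in the caddy's frame. Origin: centre of its underside as it lies in the caddy. All four bars look alike.
- front_bar_right_centre (a point): Centre of the front right soap bar.
- back_bar_left: Cream soap bar, 74 x 38 x 26 mm, about 90 g: the back bar in the left lane of the caddy (left is the caddy's +y). Starts with its centre at x = +44 mm in the caddy's frame. Origin: centre of its underside as it lies in the caddy. All four bars look alike.
- back_bar_left_centre (a point): Centre of the back left soap bar.
- back_bar_right: Cream soap bar, 74 x 38 x 26 mm, about 90 g: the back bar in the right lane of the caddy (left is the caddy's +y). Starts with its centre at x = +44 mm in the caddy's frame. Origin: centre of its underside as it lies in the caddy. All four bars look alike.
- back_bar_right_centre (a point): Centre of the back right soap bar.
- little_can: Small empty galvanised can, 67 mm wide, 97 mm high, a bystander. Origin: centre of its underside.
- lidded_pot: Galvanised pot without its lid, with two small ears, 79 x 94 mm, 100 mm high, a bystander. Origin: centre of its underside.
- thread_0: Reel of thread standing on end, 31 mm wide, 43 mm high, a bystander. Origin: centre of its underside.
Mind the look-alikes: they are no part of the job. Leave any green or red look-alike of the front_bar_right alone.

How it is judged:
By the outcome, as a careful person would: the job done as asked, in the order asked, and still so for the second after the job is handed in, with the robot touching nothing.
It also fails if it takes over 51 s, if anything falls off the work surface, if the arm or the gripper's body presses on something with over 40 N, if the wrist force passes 120 N, or if a joint passes its speed limit or range.

ROBOT

A 7-joint arm with a two-finger parallel gripper is mounted at the origin on a cart in front of the work surface, level with it; the furniture and walls round the work are solid. World frame = base frame: x ahead of the robot, y to its left, z up, the work surface at z = 0. Lengths are in mm, angles in rad, forces in N, time in s.
With the tool pointing down it reaches from about 425 to 950 mm from the base axis. Payload 16.7 kg.
Tool frame: the origin (TCP) lies midway between the tips of the shut fingers; the grasp point (between the pads) lies 19 mm behind it (manip.pinch_z is the distance from the TCP to the grasp point, in mm); z points along the fingers, y is the line along which they close (so a half turn about z gives the same grasp; the last joint's range is limited). The gripper opens to 94 mm and grips with 3 to 60 N. Pads are 16 mm wide; open, the fingers measure 119 mm over their backs; the gripper's body (75 mm by 177 mm) begins 78 mm behind the grasp point.
Start: joints at [-1.492, 0.426, 0.074, 1.606, -0.034, 1.111, -0.067], TCP at [153.103, 657.369, 205.467] pointing down, gripper open.
Joint ranges: [-2.85, 2.85], [-0.5, 2.14], [-1.23, 1.37], [0.21, 2.46], [-1.02, 4.16], [0.16, 2.05], [-2.73, 2.73]. Speed limits (rad/s): [1.89, 1.89, 2.39, 2.39, 3.01, 3.01, 3.01].

INTERFACE

Orientations are given as a unit quaternion [w, x, y, z].
In Python, from station import manip gives the robot as it stands.
- The arm moves only by the tool move_arm, never from a script. Its argument "moves" is a list that holds one entry, the list of rows, each a list of 6 numbers: the shift along the tool's x, y, z as a fraction of full scale, then the turn, a rotation vector about the tool's x, y, z as a fraction of full scale. In form: [[[tx, ty, tz, ax, ay, az], ...]]. A call has exactly 5 rows; each row is the pose to reach, as a shift and turn from the pose commanded when the call began, along the tool's axes at that moment; what a row does not reach only later rows make up. Full scale, the value 1, is 200 mm for a shift and pi/2 rad for a turn. A row lasts 1/12 s, in which the tool goes at most 41.7 mm and 7.16 degrees, less where a joint would pass 70% of its speed; a pose out of reach is approached as far as the arm can. A call with a number of a shift or a turn outside -1 to 1 is refused whole. A call with a gripper value outside its range is refused whole. "hand" is the closure, from -1 (fully open) to 1 (shut), set as the call begins (left out, the last holds). The fingers move at their own pace and stop on an object; "squeeze" is the grip in N (left out, the last holds). Time passes only in rows, so rows that repeat a pose let the fingers close, or fill a call up. It gives the time, the measured TCP pose, the force, the opening and the grip force at its end, in the units of the state.
- manip.get_state(): the state, without advancing time (a new reading comes with each control period).
- manip.capture(name): name is "scene" or "side" or "wrist"; returns the picture (384x512x3 uint8, blue, green, red); there is no depth.
- manip.calibration(name): a dict with "fov_y" (degrees; the focal length in pixels is half the picture's height over the tangent of half this angle, whatever the lens; pixels are square), "cx", "cy" (the principal point, pixels), "k1" (the pictures are not rectified: a ray, as slopes to the right and down, at radius r is drawn at 1 + k1 r^2 times it, then the intrinsics apply), "R" (3x3) and "t" (3): a world point X has camera coordinates R X + t. Camera axes: x right, y down, z forward; pixel columns grow to the right and rows downward; lengths in mm; the calibration is good to about 2 mm. A picture is of the moment at which its call begins: read the wrist's pose just before it. calibration takes no time and is no camera call; for the wrist camera it gives the pose at the moment of the call.
- manip.sign_off(): hands the job in; it is judged then, once.
Trained networks look in the newest picture that a camera, given by its name, has taken for a name from the list of things; names that differ only in an ending like _2 or _b are one class to them, and where a whole thing is asked for, a point or a joint stands for the part that bears it (a point fixed in the world has none). Each returns a list of dicts, best first, with "conf" (0 to 1); they miss things now and then, are a little off and sometimes report something else, mostly with a low value. They report only what shows in the picture. A call takes as long as a camera call. They do not tell look-alikes from the thing itself.
- manip.spot_in(camera, thing): "centre" ([column, row] in pixels, amid what is visible of it).
- manip.tip_of(camera, thing): "centre" ([column, row] in pixels: a listed point, or the origin of a listed thing).
The state is a dict: "time_s": time; "qpos": joint angles; "dq": joint speeds; "tau": joint torques, N m; "eef_pos": TCP position; "tool_rot": TCP orientation; "contact_force": force on the tool from outside, world axes, zero at the start; "ft_torque": the same for the moment, N m; "gripper_width": finger opening in mm; "grip_force": force on a finger pad.
Only numpy, scipy, OpenCV 4.12 (cv2) and the standard library are available. Lean on these libraries where they do the work, as an engineer would, in place of code of your own. Each camera call takes 0.05 s, during which the arm holds its last target. There are 200 camera calls.

## Working session

There is one attempt and no reset: what is moved stays moved. The work goes in short steps, Python scripts to look and compute and a tool call to move; the robot and the scene stay as the last step left them, time stands still between calls to the robot, and variables do not carry over. Pictures are saved under pics/ and viewed, at most 10 in all, crops included, and the job is handed in when it is done.

Besides the shell and the picture viewer there is one more tool, called after "Emit:" as name(argument=value, ...) on one line, values as JSON. move_arm: Moves the arm, as the interface text tells. Its arguments: {"type":"object","properties":{"moves":{"type":"array"},"hand":{"type":"number"},"squeeze":{"type":"number"}},"required":["moves"]}

```bash
ls; mkdir -p pics; cat > h.py <<'E'
import numpy as np, cv2
from station import manip
def K(c):
    f=192/np.tan(np.radians(c['fov_y'])/2); return f
def ray(c,px):
    f=K(c); d=np.array([(px[0]-c['cx'])/f,(px[1]-c['cy'])/f]); u=d.copy()
    for _ in range(30): u=d/(1+c['k1']*(u@u))
    R=np.array(c['R']);t=np.array(c['t'])
    v=R.T@np.array([u[0],u[1],1]); return -R.T@t, v/np.linalg.norm(v)
def at_z(c,px,z):
    o,v=ray(c,px); return o+v*(z-o[2])/v[2]
def proj(c,X):
    p=np.array(c['R'])@np.array(X,float)+np.array(c['t']); u=p[:2]/p[2]; u=u*(1+c['k1']*(u@u)); return u*K(c)+[c['cx'],c['cy']]
def tri(obs):
    A=np.zeros((3,3));b=np.zeros(3)
    for c,px in obs:
        o,v=ray(c,px);P=np.eye(3)-np.outer(v,v);A+=P;b+=P@o
    return np.linalg.solve(A,b)
E
python3 - <<'E'
from h import *
np.set_printoptions(precision=1,suppress=True)
ims=[];C={}
for n in('scene','side','wrist'):
    C[n]=manip.calibration(n); im=manip.capture(n); cv2.imwrite(f'pics/{n}0.png',im); ims.append(im)
cv2.imwrite('pics/a.png',np.vstack([np.hstack(ims[:2])])[:, :] if 0 else cv2.resize(np.hstack(ims[:2]),(800,300)))
for th,z in(('caddy',0),('caddy_grip',100),('caddy_lip',3),('tray',0),('little_can',0),('lidded_pot',0),('thread_0',0),('front_bar_left_centre',16),('front_bar_right_centre',16),('back_bar_left_centre',16),('back_bar_right_centre',16)):
    o=[]
    for n in('scene','side'):
        r=manip.tip_of(n,th)
        for q in r[:2]: print(th,n,round(q['conf'],2),np.array(q['centre']),at_z(C[n],q['centre'],z))
        if r:o.append((C[n],r[0]['centre']))
    if len(o)==2: print('   tri',tri(o))
print(manip.get_state()['time_s'],manip.pinch_z)
E
```

```text
pics
caddy scene 0.67 [306.9 249.6] [ 475.2 -151.3    0. ]
caddy side 0.58 [310.6 264. ] [ 491.  -154.6    0. ]
caddy side 0.26 [304.  284.8] [ 417.  -163.8    0. ]
   tri [ 493.  -149.9  -10.4]
caddy_grip scene 0.89 [309.5 224.1] [ 477.6 -150.3  100. ]
caddy_grip side 0.88 [316.5 259.2] [ 474.2 -169.   100. ]
   tri [ 467.  -162.3  109. ]
caddy_lip scene 0.72 [315.  263.2] [ 410.8 -206.7    3. ]
caddy_lip scene 0.45 [281.3 199.7] [780.7 100.5   3. ]
caddy_lip side 0.56 [317.9 297.3] [ 399.6 -218.7    3. ]
caddy_lip side 0.15 [279.8 171.3] [770.5  92.3   3. ]
   tri [ 393.7 -215.7   16.9]
tray scene 0.9 [234. 224.] [488.6 159.6   0. ]
tray side 0.92 [229.1 223. ] [497.7 156.7   0. ]
tray side 0.68 [320.9 283.2] [ 447.  -209.5    0. ]
   tri [497.8 161.2  -5. ]
little_can scene 0.89 [280.2 198.9] [791.1 111.    0. ]
little_can side 0.65 [280.6 167.8] [787.9  97.2   0. ]
little_can side 0.65 [304.5 284.6] [ 418.4 -165.     0. ]
   tri [780.8 100.2   7.1]
lidded_pot scene 0.9 [329.5 215. ] [ 764.9 -130.6    0. ]
lidded_pot scene 0.44 [279.1 197.2] [804.5 123.3   0. ]
lidded_pot side 0.8
[... 381 characters left out ...]
8 -171.5   16. ]
   tri [ 387.1 -166.8  100.3]
front_bar_right_centre scene 0.7 [362.4 254.2] [ 525.7 -330.2   16. ]
front_bar_right_centre scene 0.63 [296.7 213.6] [673.3 -21.8  16. ]
front_bar_right_centre side 0.84 [352.1 318.5] [ 384.1 -334.7   16. ]
front_bar_right_centre side 0.77 [349.7 228.7] [ 661.7 -222.    16. ]
   tri [ 357.8 -341.6  117.4]
back_bar_left_centre scene 0.48 [302.5 236.4] [ 523.  -112.5   16. ]
back_bar_left_centre side 0.58 [301.6 256.6] [ 494.5 -119.1   16. ]
   tri [ 486.8 -123.2   38.2]
back_bar_right_centre scene 0.46 [314.  235.5] [ 551.3 -145.6   16. ]
back_bar_right_centre side 0.48 [315.3 248.6] [ 541.2 -147.7   16. ]
   tri [ 538.2 -149.    23.8]
1.25 18.8
```

```bash
python3 - <<'E'
import cv2,numpy as np
a=cv2.imread('pics/scene0.png');b=cv2.imread('pics/side0.png')
A=cv2.resize(a[170:300,170:400],(800,452));
B=cv2.resize(b[150:340,150:400],(789,600),interpolation=cv2.INTER_CUBIC)
cv2.imwrite('pics/v1.png',A);cv2.imwrite('pics/v2.png',B)
E
```

```text
(no output)
```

View pics/v1.png

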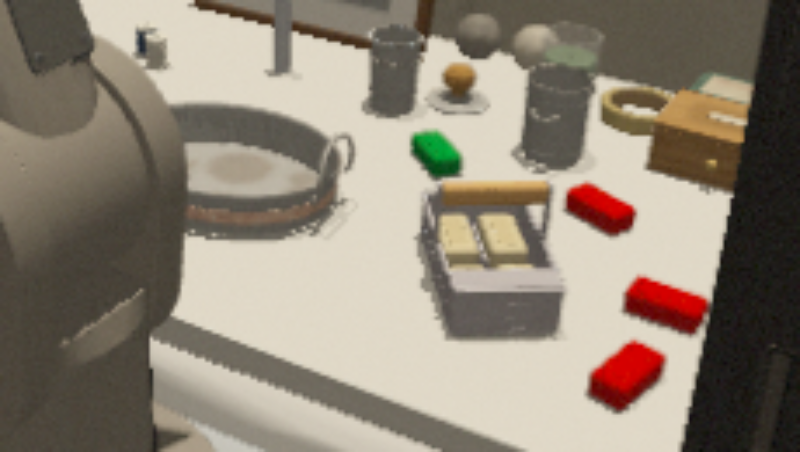

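View pics/v2.png

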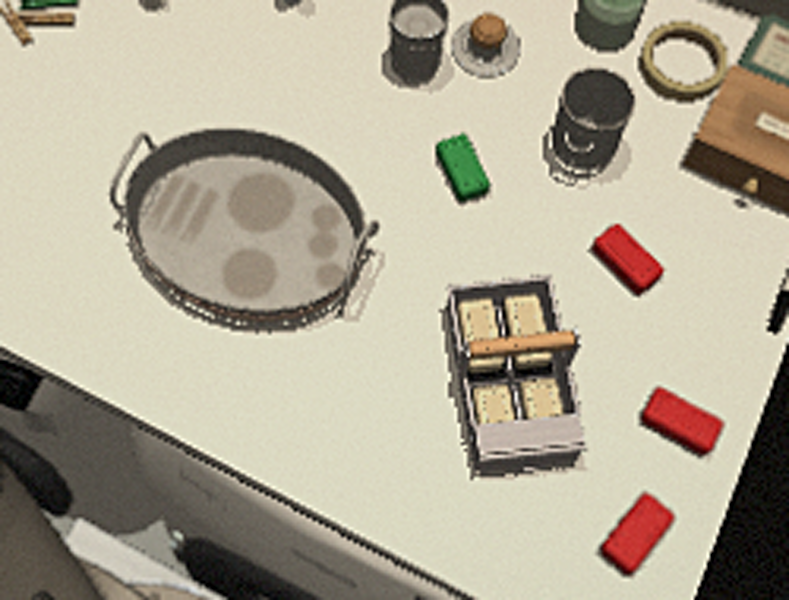

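The scene view shows the caddy at about (310,240), with the tray at (234,224) partly behind the arm. In the side view the caddy is at (313,262), with its handle at (316,259) and mouth toward the image bottom. The tray is at (229,223), with handles near (191,209) and (267,229).

Things that could be taken for a front bar: the green block at side (297,203), and red blocks at (349,232), (366,283) and (352,319). The cream bars are inside the caddy. The caddy and its wooden handle have no twin.

```bash
python3 - <<'E'
from h import *
np.set_printoptions(precision=1,suppress=True)
c=manip.calibration('side');s=np.array([150,150.]);f=3.158
g=lambda u,v,z:at_z(c,s+np.array([u,v])/f,z)
def an(p,q):d=q-p;return np.linalg.norm(d),np.degrees(np.arctan2(d[1],d[0]))
l,r=g(469,346,105),g(576,340,105);print('bar',l,r,(l+r)/2,an(r,l))
P=[g(450,289,50),g(549,278,50),g(583,447,50),g(480,455,50)];print('corners bl br fr fl',P,sum(P)/4)
print(an(P[3],P[0]),an(P[2],P[1]),an(P[1],P[0]),an(P[2],P[3]))
# tray handle tops (z95?) and rim
h1,h2=g(148,134,95),g(375,225,95);print('handles',h1,h2,(h1+h2)/2,an(h2,h1))
# rim outer ellipse points at z=51 
pts=np.array([g(u,v,51)[:2] for u,v in((128,205),(150,160),(190,134),(235,127),(290,142),(335,175),(362,215),(362,245))])
print(pts)
# red lookalikes, green
for n,u,v in(('green',462,170),('r1',627,260),('thread?',485,5)):print(n,g(u,v,26))
st=manip.get_state();print(st['tool_rot'],st['eef_pos'],st['time_s'])
E
```

```text
bar [ 445.8 -121.4  105. ] [ 499.1 -209.9  105. ] [ 472.5 -165.6  105. ] (np.float64(103.29580472170181), np.float64(121.0483084264635))
corners bl br fr fl [array([514.8, -74.1,  50. ]), array([ 573.3, -159.5,   50. ]), array([ 424.4, -256.5,   50. ]), array([ 371. , -172.1,   50. ])] [ 470.9 -165.6   50. ]
(np.float64(174.0155254392116), np.float64(34.29016283180005)) (np.float64(177.77924844782473), np.float64(33.08589005060941)) (np.float64(103.5442155878834), np.float64(124.40468420145905)) (np.float64(99.8695900829377), np.float64(122.27173837667893))
handles [509.6 281.8  95. ] [524.5  18.5  95. ] [517.1 150.1  95. ] (np.float64(263.65103384567095), np.float64(93.24417217063326))
[[443.7 272.9]
 [501.8 280.8]
 [550.3 258.7]
 [581.1 218.9]
 [592.3 155.5]
 [578.4  92.5]
 [548.6  44.7]
 [517.2  28.8]]
green [660.7 -23.2  26. ]
r1 [ 642.1 -223.3   26. ]
thread? [877.1  45.8  26. ]
[-0.   0.1  1.  -0. ] [153.1 657.4 205.5] 1.25
```

```bash
cat >> h.py <<'E'
from scipy.spatial.transform import Rotation as Ro
def state():
    s=manip.get_state(); q=np.array(s['tool_rot']); return np.array(s['eef_pos']),Ro.from_quat(q[[1,2,3,0]]),s
def orient(yaw,tilt=0):
    # tool y along caddy x (yaw deg), z down; tilt>0 = mouth (-x) down by tilt deg
    y=np.array([np.cos(np.radians(yaw)),np.sin(np.radians(yaw)),0]);z=np.array([0,0,-1.]);x=np.cross(y,z)
    B=Ro.from_matrix(np.c_[x,y,z]); ax=np.cross([0,0,1],y) # caddy +y
    return Ro.from_rotvec(-np.radians(tilt)*ax)*B
def plan(targets,start=None):
    p,R=start if start else state()[:2]
    for P,Q in targets:
        P=np.array(P,float); t=R.inv().apply(P-p)/200; w=(R.inv()*Q).as_rotvec()/(np.pi/2)
        print(np.round(np.r_[t,w],3).tolist()); p,R=P,Q
    
def ypr(R):
    M=R.as_matrix(); y=M[:,1]; return np.degrees(np.arctan2(y[1],y[0])), M[:,2]
E
python3 - <<'E'
from h import *
p,R,s=state();print(p,ypr(R),s['contact_force'])
# check sign: tilt lifts caddy +x end
print(orient(33,30).as_matrix()[:,1:])
plan([((300,500,210),orient(72)),((440,340,210),orient(60)),((520,150,210),orient(45)),((520,-30,210),orient(35)),((472,-166,190),orient(33))])
E
```

```text
[153.11116581 657.37320889 205.47233529] (np.float64(76.88699262809392), array([-3.84841631e-05, -8.33862195e-06, -9.99999999e-01])) [-0.04735503  0.24044789 -0.7705183 ]
[[ 0.72631002  0.41933528]
 [ 0.47167124  0.27231952]
 [ 0.5        -0.8660254 ]]
[-0.894, -0.6, -0.023, -0.0, -0.0, 0.054]
[-0.913, -0.545, 0.0, 0.0, 0.0, 0.133]
[-0.821, -0.623, 0.0, 0.0, 0.0, 0.167]
[-0.636, -0.636, 0.0, 0.0, 0.0, 0.111]
[-0.419, -0.587, 0.1, 0.0, 0.0, 0.022]
```

Emit:
move_arm(moves=[[[-0.17, -0.11, 0, 0, 0, 0.01], [-0.35, -0.23, 0, 0, 0, 0.02], [-0.52, -0.34, -0.01, 0, 0, 0.03], [-0.68, -0.45, -0.01, 0, 0, 0.04], [-0.82, -0.55, -0.02, 0, 0, 0.05]]], hand=-1)

```text
time_s: 1.67
eef_pos: [289.6, 510.8, 209.5]
tool_rot: [0.0, 0.154, 0.988, -0.0]
contact_force: [1.5, 0.4, 1.0]
gripper_width: 94.2
grip_force: 0.0
```

Emit:
move_arm(moves=[[[-0.17, -0.11, 0, 0, 0, 0.03], [-0.35, -0.22, 0, 0, 0, 0.05], [-0.52, -0.32, 0, 0, 0, 0.08], [-0.7, -0.43, 0, 0, 0, 0.1], [-0.86, -0.52, 0, 0, 0, 0.13]]])

```text
time_s: 2.08
eef_pos: [421.7, 359.6, 209.8]
tool_rot: [0.0, 0.254, 0.967, 0.0]
contact_force: [0.3, 1.0, -0.3]
gripper_width: 93.7
grip_force: 0.0
```

```bash
python3 - <<'E'
from h import *
p,R,s=state();print(p,ypr(R))
plan([((510,180,210),orient(50)),((520,-15,210),orient(38)),((473,-165,190),orient(33))])
E
```

```text
[421.67907509 359.59429564 209.83953375] (np.float64(60.568484077925085), array([ 3.3635130e-04,  3.8323661e-04, -9.9999987e-01]))
[-0.826, -0.565, -0.001, 0.0, 0.0, 0.117]
[-0.665, -0.715, 0.0, 0.0, 0.0, 0.133]
[-0.446, -0.647, 0.1, 0.0, 0.0, 0.056]
```

Emit:
move_arm(moves=[[[-0.17, -0.11, 0, 0, 0, 0.02], [-0.33, -0.23, 0, 0, 0, 0.05], [-0.5, -0.34, 0, 0, 0, 0.07], [-0.66, -0.45, 0, 0, 0, 0.09], [-0.82, -0.56, 0, 0, 0, 0.12]]])

```text
time_s: 2.5
eef_pos: [509.1, 182.0, 209.8]
tool_rot: [0.0, 0.344, 0.939, 0.0]
contact_force: [1.4, 1.0, 1.0]
gripper_width: 93.9
grip_force: 0.0
```

Emit:
move_arm(moves=[[[-0.13, -0.14, 0, 0, 0, 0.03], [-0.27, -0.29, 0, 0, 0, 0.05], [-0.4, -0.43, 0, 0, 0, 0.08], [-0.53, -0.57, 0, 0, 0, 0.11], [-0.66, -0.71, 0, 0, 0, 0.13]]])

```text
time_s: 2.92
eef_pos: [517.8, -11.6, 209.8]
tool_rot: [0.0, 0.438, 0.899, 0.0]
contact_force: [2.1, -0.1, 0.5]
gripper_width: 93.9
grip_force: 0.0
```

Emit:
move_arm(moves=[[[-0.12, -0.17, 0.02, 0, 0, 0.01], [-0.24, -0.34, 0.04, 0, 0, 0.02], [-0.36, -0.5, 0.06, 0, 0, 0.04], [-0.45, -0.65, 0.08, 0, 0, 0.06], [-0.45, -0.65, 0.1, 0, 0, 0.06]]])

```text
time_s: 3.33
eef_pos: [468.8, -167.1, 189.9]
tool_rot: [0.001, 0.483, 0.876, -0.0]
contact_force: [-0.2, 0.2, -0.1]
gripper_width: 93.8
grip_force: 0.0
```

```bash
python3 - <<'E'
from h import *
np.set_printoptions(precision=1,suppress=True)
p,R,s=state();print(p,ypr(R))
c=manip.calibration('wrist');im=manip.capture('wrist');cv2.imwrite('pics/w1.png',im);np.save('c1.npy',c,allow_pickle=True)
for th,z in(('caddy_grip',100),('caddy_lip',3)):
    for q in manip.tip_of('wrist',th)[:2]:print(th,q['conf'],np.array(q['centre']),at_z(c,q['centre'],z))
print(proj(c,(471.5,-165.6,100)))
E
```

```text
[ 468.8 -167.1  189.9] (np.float64(32.23752062855109), array([ 0., -0., -1.]))
caddy_grip 0.78 [267.7 194.8] [ 474.2 -163.6  100. ]
[264.1 195.1]
```

View pics/w1.png

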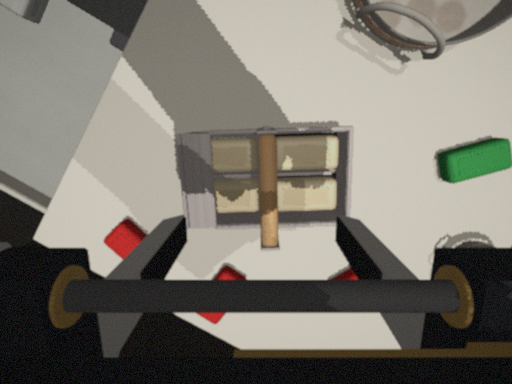

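The wrist view shows the caddy under the gripper, with the handle running from (267,131) to (270,246) and the hood at left, x≈182–212. The four cream bars are inside; the red and green blocks lie outside.

```bash
python3 - <<'E'
from h import *
np.set_printoptions(precision=1,suppress=True)
c=np.load('c1.npy',allow_pickle=True).item()
def an(p,q):d=q-p;return np.linalg.norm(d),np.degrees(np.arctan2(d[1],d[0]))
a,b=at_z(c,(267,131),111),at_z(c,(270,247),111);print('bar',a,b,(a+b)/2,an(b,a))
a,b=at_z(c,(184,132),50),at_z(c,(352,126),50);print('edge',a,b,an(a,b))
a2,b2=at_z(c,(186,228),50),at_z(c,(347,222),50);print(an(a2,b2),a2,b2,(a+b+a2+b2)/4)
C=(473,-165)
p=state()[0]
plan([((*C,130),orient(33)),((*C,81),orient(33))])
E
```

```text
bar [ 442.4 -115.2  111. ] [ 500.8 -201.9  111. ] [ 471.6 -158.6  111. ] (np.float64(104.59448340934449), np.float64(123.97416082363807))
edge [ 372.5 -163.3   50. ] [516.2 -65.7  50. ] (np.float64(173.750034408193), np.float64(34.19578609931843))
(np.float64(179.75129758436142), np.float64(34.443344743019146)) [ 425.3 -254.8   50. ] [ 573.5 -153.1   50. ] [ 471.9 -159.2   50. ]
[-0.022, -0.005, 0.297, -0.0, -0.0, -0.003]
[0.0, 0.0, 0.245, 0.0, 0.0, 0.0]
```

```bash
python3 - <<'E'
from h import *
C=(472.3,-162)
plan([((*C,140),orient(33.8)),((*C,81),orient(33.8))])
E
```

```text
[-0.008, -0.0, 0.247, -0.0, -0.0, -0.011]
[0.0, 0.0, 0.295, 0.0, 0.0, 0.0]
```

Emit:
move_arm(moves=[[[0, 0, 0.06, 0, 0, 0], [0, 0, 0.12, 0, 0, -0.01], [-0.01, 0, 0.18, 0, 0, -0.01], [-0.01, 0, 0.24, 0, 0, -0.01], [-0.01, 0, 0.25, 0, 0, -0.01]]])

```text
time_s: 3.9
eef_pos: [472.5, -160.9, 138.2]
tool_rot: [-0.001, 0.471, 0.882, -0.0]
contact_force: [-0.4, 0.8, -0.5]
gripper_width: 93.8
grip_force: 0.0
```

```bash
python3 - <<'E'
from h import *
np.set_printoptions(precision=1,suppress=True)
p,R,s=state();print(p,ypr(R))
c=manip.calibration('wrist');im=manip.capture('wrist');cv2.imwrite('pics/w2.png',im);np.save('c2.npy',c,allow_pickle=True)
q=manip.tip_of('wrist','caddy_grip')
for k in q[:2]:print(k,at_z(c,k['centre'],100))
print(proj(c,(472.3,-162,100)), state()[0])
E
```

```text
[ 472.5 -160.9  138.2] (np.float64(33.84505406102557), array([-0.,  0., -1.]))
{'centre': [302.4, 203.4], 'conf': 0.7} [ 494.5 -138.   100. ]
{'centre': [260.8, 214.0], 'conf': 0.69} [ 473.3 -162.1  100. ]
[259.8 213.2] [ 472.8 -161.6  139.4]
```

View pics/w2.png

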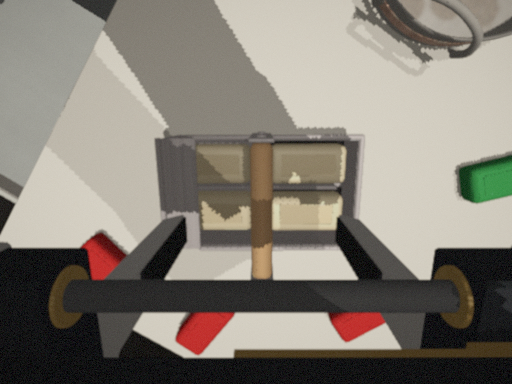

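The handle, at column 261, is centred between the fingers (186 and 337). I'll descend and close.

Emit:
move_arm(moves=[[[0, 0, 0.07, 0, 0, 0], [0, 0, 0.14, 0, 0, 0], [0, 0, 0.21, 0, 0, 0], [0, 0, 0.27, 0, 0, 0], [0, 0, 0.29, 0, 0, 0]]])

```text
time_s: 4.42
eef_pos: [472.6, -161.8, 81.0]
tool_rot: [-0.0, 0.471, 0.882, -0.0]
contact_force: [-0.6, 0.5, 0.6]
gripper_width: 93.7
grip_force: 0.0
```

Emit:
move_arm(moves=[[[0, 0, 0, 0, 0, 0], [0, 0, 0, 0, 0, 0], [0, 0, 0, 0, 0, 0], [0, 0, 0, 0, 0, 0], [0, 0, 0, 0, 0, 0]]], hand=1, squeeze=40)

```text
time_s: 4.83
eef_pos: [472.9, -162.5, 82.1]
tool_rot: [0.0, 0.472, 0.882, 0.0]
contact_force: [0.4, -0.6, 0.6]
gripper_width: 63.9
grip_force: 0.0
```

Emit:
move_arm(moves=[[[0, 0, 0, 0, 0, 0], [0, 0, 0, 0, 0, 0], [0, 0, 0, 0, 0, 0], [0, 0, 0, 0, 0, 0], [0, 0, 0, 0, 0, 0]]])

```text
time_s: 5.25
eef_pos: [472.5, -162.5, 81.5]
tool_rot: [-0.0, 0.472, 0.882, -0.0]
contact_force: [0.0, -0.3, -0.5]
gripper_width: 30.8
grip_force: 0.0
```

Emit:
move_arm(moves=[[[0, 0, 0, 0, 0, 0], [0, 0, 0, 0, 0, 0], [0, 0, 0, 0, 0, 0], [0, 0, 0, 0, 0, 0], [0, 0, 0, 0, 0, 0]]])

```text
time_s: 5.67
eef_pos: [472.7, -162.5, 81.5]
tool_rot: [0.0, 0.472, 0.882, 0.0]
contact_force: [1.8, 1.4, -0.8]
gripper_width: 15.6
grip_force: 40.0
```

Emit:
move_arm(moves=[[[0, 0, -0.01, 0, 0, 0], [0, 0, -0.02, 0, 0, 0], [0, 0, -0.04, 0, 0, 0], [0, 0, -0.07, 0, 0, 0], [0, 0, -0.1, 0, 0, 0]]])

```text
time_s: 6.08
eef_pos: [472.3, -162.6, 102.0]
tool_rot: [-0.0, 0.472, 0.882, -0.0]
contact_force: [-0.4, -0.4, -7.8]
gripper_width: 15.8
grip_force: 40.0
```

```bash
python3 - <<'E'
from h import *
np.set_printoptions(precision=2,suppress=True)
p,R,s=state();print(p,ypr(R),s['contact_force'],s['ft_torque'],s['gripper_width'],s['grip_force'])
cv2.imwrite('pics/w3.png',manip.capture('wrist')[100:330,130:400])
# level carry: grip xyz -> TCP = grip - 19 down ; waypoints at grip 220 => TCP 201
plan([((472.4,-162.4,205),orient(33.8)),((535,-20,205),orient(24)),((550,120,205),orient(13)),((545,155,205),orient(8))])
E
```

```text
[ 472.26 -162.62  101.98] (np.float64(33.671924957664345), array([-0., -0., -1.])) [-0.41 -0.38 -7.79] [-0.04  0.11  0.03] 15.796378703613541 39.99530375003815
[0.003, -0.001, -0.51, 0.001, 0.0, -0.001]
[0.418, 0.656, 0.0, 0.0, 0.0, 0.109]
[0.609, 0.353, 0.0, 0.0, 0.0, 0.122]
[0.176, 0.015, 0.0, 0.0, 0.0, 0.056]
```

```bash
cat >> h.py <<'E'
def tip(L,yaw,th):
    t=np.radians(th);c,s=np.cos(np.radians(yaw)),np.sin(np.radians(yaw))
    h=88*np.cos(t)-78.5*np.sin(t); return ((L[0]+h*c,L[1]+h*s,L[2]+88*np.sin(t)+78.5*np.cos(t)),orient(yaw,th))
E
python3 - <<'E'
from h import *
p,R,s=state()
plan([((472.4,-162.4,160),orient(33.7)),((480,-145,205),orient(33.7)),((530,-50,205),orient(26)),((565,50,205),orient(16)),((575,130,205),orient(7)),tip((530,155,100),5,10),tip((518,155,50),5,18)])
print(tip((518,155,50),5,18)[0])
E
```

```text
[0.003, -0.001, -0.285, 0.001, 0.0, -0.0]
[0.051, 0.08, -0.225, 0.0, 0.0, 0.0]
[0.256, 0.472, 0.0, 0.0, 0.0, 0.086]
[0.373, 0.376, 0.0, 0.0, 0.0, 0.111]
[0.371, 0.158, 0.0, 0.0, 0.0, 0.1]
[0.139, 0.157, 0.062, -0.111, -0.002, 0.022]
[0.005, -0.161, 0.178, -0.089, 0.0, 0.0]
(np.float64(577.208970726257), np.float64(160.18011371758578), np.float64(151.85143203416493))
```

View pics/w3.png

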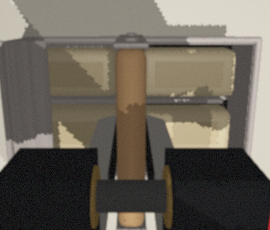

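The wrist crop shows the bar between the fingers, with all four bars still in their places. I'll carry it now.

Emit:
move_arm(moves=[[[0, 0, -0.04, 0, 0, 0], [0, 0, -0.09, 0, 0, 0], [0, 0, -0.15, 0, 0, 0], [0, 0, -0.22, 0, 0, 0], [0, 0, -0.285, 0, 0, 0]]])

```text
time_s: 6.55
eef_pos: [472.5, -162.7, 159.9]
tool_rot: [0.0, 0.472, 0.882, -0.0]
contact_force: [-0.0, 0.1, -6.6]
gripper_width: 15.7
grip_force: 40.0
```

Emit:
move_arm(moves=[[[0, 0, -0.07, 0, 0, 0], [0, 0.01, -0.13, 0, 0, 0], [0.01, 0.02, -0.18, 0, 0, 0], [0.03, 0.05, -0.21, 0, 0, 0], [0.05, 0.08, -0.225, 0, 0, 0]]])

```text
time_s: 6.97
eef_pos: [480.7, -144.8, 204.5]
tool_rot: [0.0, 0.472, 0.882, 0.0]
contact_force: [0.5, 0.4, -5.9]
gripper_width: 15.4
grip_force: 40.0
```

Emit:
move_arm(moves=[[[0.03, 0.06, 0, 0, 0, 0.01], [0.08, 0.14, 0, 0, 0, 0.02], [0.13, 0.24, 0, 0, 0, 0.04], [0.19, 0.35, 0, 0, 0, 0.06], [0.256, 0.47, 0, 0, 0, 0.086]]])

```text
time_s: 7.38
eef_pos: [530.1, -49.2, 203.2]
tool_rot: [-0.0, 0.531, 0.847, -0.0]
contact_force: [0.6, -0.3, -6.4]
gripper_width: 15.7
grip_force: 40.0
```

Emit:
move_arm(moves=[[[0.07, 0.09, 0, 0, 0, 0.02], [0.15, 0.17, 0, 0, 0, 0.04], [0.22, 0.24, 0, 0, 0, 0.07], [0.3, 0.31, 0, 0, 0, 0.09], [0.37, 0.37, 0, 0, 0, 0.11]]])

```text
time_s: 7.8
eef_pos: [564.2, 50.7, 202.8]
tool_rot: [-0.0, 0.602, 0.799, -0.0]
contact_force: [1.0, 1.1, -7.3]
gripper_width: 15.7
grip_force: 40.0
```

Emit:
move_arm(moves=[[[0.09, 0.05, 0, 0, 0, 0.02], [0.18, 0.09, 0, 0, 0, 0.05], [0.26, 0.12, 0, 0, 0, 0.08], [0.33, 0.145, 0, 0, 0, 0.09], [0.37, 0.16, 0, 0, 0, 0.1]]])

```text
time_s: 8.22
eef_pos: [573.9, 131.4, 202.6]
tool_rot: [-0.0, 0.662, 0.75, -0.001]
contact_force: [-0.8, -0.1, -6.7]
gripper_width: 15.6
grip_force: 40.0
```

```bash
cat >> h.py <<'E'
def look(n):
    im=manip.capture('wrist');cv2.imwrite(f'pics/{n}.png',im);p,R,s=state()
    M=R.as_matrix();print('t',s['time_s'],'p',p.round(1),'yaw',round(ypr(R)[0],1),'tilt',round(float(np.degrees(np.arcsin(M[2,1]))),1),'roll',round(float(np.degrees(np.arcsin(M[2,0]))),1),'F',np.round(s['contact_force'],2),'T',np.round(s['ft_torque'],2),'grip',s['grip_force'])
    return im
E
python3 - <<'E'
from h import *
look('c0')
side=manip.capture('side');c=manip.calibration('side');cv2.imwrite('pics/s1.png',cv2.resize(side[150:290,160:360],(800,560),interpolation=cv2.INTER_CUBIC))
plan([tip((530,155,100),5,10),tip((518,155,50),5,18)])
E
```

```text
t 8.2667 p [574.  132.7 202.6] yaw 7.1 tilt -0.1 roll 0.0 F [-0.59  2.58 -6.87] T [0.08 0.11 0.04] grip 39.995248317718506
[0.133, 0.162, 0.05, -0.112, -0.002, 0.025]
[0.005, -0.161, 0.178, -0.089, 0.0, 0.0]
```

View pics/s1.png

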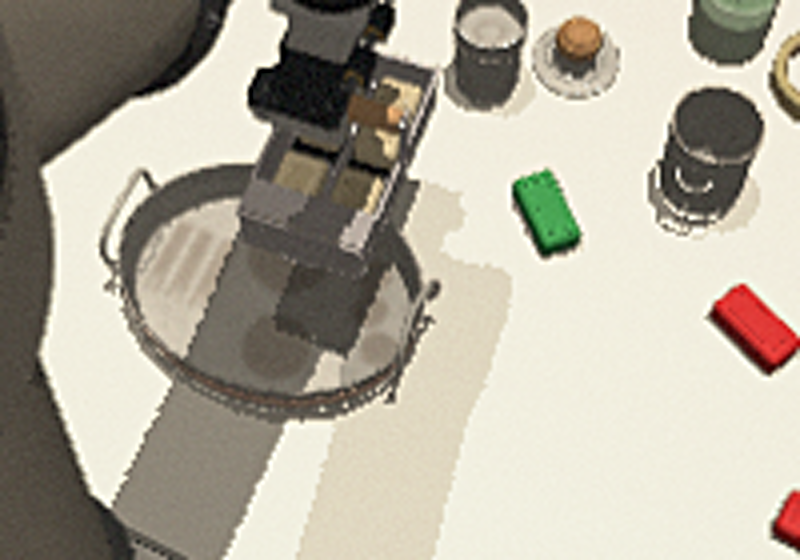

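The side view shows the caddy held level over the tray's far half, flap shut and front bars in place. I'll begin tipping.

Emit:
move_arm(moves=[[[0.02, 0.02, 0.01, -0.015, 0, 0], [0.045, 0.055, 0.02, -0.04, 0, 0.01], [0.08, 0.1, 0.03, -0.07, 0, 0.015], [0.11, 0.14, 0.04, -0.095, 0, 0.02], [0.133, 0.162, 0.05, -0.112, 0, 0.025]]])

```text
time_s: 8.73
eef_pos: [603.4, 158.6, 193.1]
tool_rot: [0.059, 0.674, 0.733, 0.066]
contact_force: [0.2, -0.0, -7.4]
gripper_width: 16.1
grip_force: 40.0
```

Emit:
move_arm(moves=[[[0, -0.01, 0.01, -0.005, 0, 0], [0, -0.025, 0.03, -0.015, 0, 0], [0, -0.045, 0.05, -0.025, 0, 0], [0, -0.065, 0.07, -0.035, 0, 0], [0, -0.08, 0.09, -0.045, 0, 0]]])

```text
time_s: 9.15
eef_pos: [589.9, 156.7, 172.3]
tool_rot: [0.082, 0.672, 0.731, 0.091]
contact_force: [-0.6, -0.0, -6.7]
gripper_width: 15.6
grip_force: 40.0
```

```bash
python3 - <<'E'
from h import *
look('c1');
plan([tip((518,155,50),5,18)]);
plan([tip((518,155,47),5,20),tip((518,155,47),5,22),tip((518,155,47),5,24)],tip((518,155,50),5,18))
E
```

```text
t 9.2 p [588.8 156.4 171.2] yaw 4.8 tilt 14.0 roll 0.1 F [-0.46 -0.91 -8.43] T [-0.31  0.98 -0.04] grip 39.99489605426788
[0.023, -0.078, 0.08, -0.044, -0.001, -0.002]
[-0.0, -0.019, -0.001, -0.022, 0.0, 0.0]
[0.0, -0.014, -0.015, -0.022, -0.0, 0.0]
[-0.0, -0.014, -0.015, -0.022, 0.0, 0.0]
```

Emit:
move_arm(moves=[[[0, -0.01, 0.01, -0.005, 0, 0], [0.01, -0.025, 0.03, -0.015, 0, 0], [0.01, -0.045, 0.05, -0.025, 0, 0], [0.02, -0.065, 0.07, -0.038, 0, 0], [0.02, -0.078, 0.08, -0.044, 0, 0]]])

```text
time_s: 9.62
eef_pos: [578.6, 160.5, 153.0]
tool_rot: [0.105, 0.669, 0.727, 0.117]
contact_force: [-0.1, 0.9, -6.3]
gripper_width: 15.7
grip_force: 40.0
```

Emit:
move_arm(moves=[[[0, -0.004, 0, -0.004, 0, 0], [0, -0.008, 0, -0.009, 0, 0], [0, -0.012, 0, -0.014, 0, 0], [0, -0.016, 0, -0.019, 0, 0], [0, -0.019, 0, -0.022, 0, 0]]])

```text
time_s: 10.03
eef_pos: [575.8, 160.4, 152.6]
tool_rot: [0.117, 0.667, 0.725, 0.13]
contact_force: [-0.3, -0.4, -6.2]
gripper_width: 15.4
grip_force: 40.0
```

```bash
cat >> h.py <<'E'
def cmp(a,b):
    A,B=[cv2.cvtColor(cv2.imread(f'pics/{n}.png'),cv2.COLOR_BGR2LAB).astype(int) for n in(a,b)]
    for nm,(x0,x1) in dict(front=(180,245),back=(270,365)).items():
        for ln,(y0,y1) in dict(L=(148,193),R=(203,245)).items():
            D=(B-A)[y0:y1,x0:x1]; print(nm,ln,'absdL',round(abs(D[...,0]).mean(),1),'b*',round(A[y0:y1,x0:x1,2].mean(),1),round(B[y0:y1,x0:x1,2].mean(),1),end=' | ')
    print()
E
python3 - <<'E'
from h import *
look('c2');cmp('c0','c1');cmp('c1','c2');print(state()[2]['qpos'])
plan([tip((518,155,47),5,20),tip((518,155,47),5,22)])
E
```

```text
t 10.0833 p [575.5 160.4 152.4] yaw 4.7 tilt 20.1 roll 0.2 F [-1.06  0.77 -6.9 ] T [-0.24  1.08 -0.05] grip 39.99522864818573
front L absdL 18.4 b* 143.2 142.7 | front R absdL 15.3 b* 138.0 139.1 | back L absdL 41.4 b* 144.2 145.3 | back R absdL 36.1 b* 139.9 141.4 | 
front L absdL 12.4 b* 142.7 142.3 | front R absdL 8.4 b* 139.1 138.7 | back L absdL 19.3 b* 145.3 145.8 | back R absdL 10.6 b* 141.4 141.7 | 
[-1.03321947  0.22023416  0.66275277  2.14886338 -0.06289703  0.48309823
 -0.27110413]
[-0.002, -0.012, 0.004, 0.001, -0.001, -0.003]
[0.0, -0.014, -0.015, -0.022, -0.0, 0.0]
```

Emit:
move_arm(moves=[[[0, -0.003, -0.003, -0.004, 0, 0], [0, -0.006, -0.007, -0.01, 0, 0], [0, -0.01, -0.011, -0.016, 0, 0], [0, -0.014, -0.015, -0.022, 0, 0], [0, -0.014, -0.015, -0.022, 0, 0]]])

```text
time_s: 10.5
eef_pos: [571.5, 160.1, 154.2]
tool_rot: [0.128, 0.664, 0.722, 0.142]
contact_force: [-0.8, 0.5, -6.6]
gripper_width: 15.1
grip_force: 40.0
```

```bash
python3 - <<'E'
from h import *
look('c3');cmp('c2','c3')
E
```

```text
t 10.55 p [571.7 160.3 154.3] yaw 4.8 tilt 22.0 roll 0.2 F [ 0.04  1.   -6.84] T [-0.15  1.21  0.01] grip 39.99552547931671
front L absdL 5.6 b* 142.3 142.3 | front R absdL 3.9 b* 138.7 138.6 | back L absdL 3.5 b* 145.8 145.8 | back R absdL 3.8 b* 141.7 141.6 |
```

Emit:
move_arm(moves=[[[0, -0.003, -0.003, -0.004, 0, 0], [0, -0.006, -0.007, -0.01, 0, 0], [0, -0.01, -0.011, -0.016, 0, 0], [0, -0.014, -0.015, -0.022, 0, 0], [0, -0.014, -0.015, -0.022, 0, 0]]])

```text
time_s: 10.97
eef_pos: [567.8, 159.8, 155.8]
tool_rot: [0.14, 0.662, 0.72, 0.154]
contact_force: [-0.6, 0.4, -7.3]
gripper_width: 15.7
grip_force: 40.0
```

```bash
python3 - <<'E'
from h import *
look('c4');cmp('c3','c4')
plan([tip((518,155,47),5,26)])
E
```

```text
t 11.0167 p [568.  160.  155.9] yaw 4.7 tilt 24.0 roll 0.2 F [-0.36  0.1  -6.32] T [-0.26  1.21  0.03] grip 39.9956488609314
front L absdL 6.7 b* 142.3 142.3 | front R absdL 4.8 b* 138.6 138.6 | back L absdL 3.2 b* 145.8 145.8 | back R absdL 3.3 b* 141.6 141.5 | 
[-0.003, -0.025, -0.012, -0.022, -0.001, -0.003]
```

Emit:
move_arm(moves=[[[0, -0.003, -0.003, -0.004, 0, 0], [0, -0.006, -0.007, -0.01, 0, 0], [0, -0.01, -0.011, -0.016, 0, 0], [0, -0.014, -0.015, -0.022, 0, 0], [0, -0.014, -0.015, -0.022, 0, 0]]])

```text
time_s: 11.43
eef_pos: [564.0, 159.4, 157.4]
tool_rot: [0.151, 0.66, 0.717, 0.167]
contact_force: [0.4, 1.2, -6.2]
gripper_width: 15.4
grip_force: 40.0
```

```bash
python3 - <<'E'
from h import *
look('c5');cmp('c4','c5')
E
```

```text
t 11.4833 p [564.2 159.7 157.5] yaw 4.7 tilt 26.0 roll 0.2 F [ 0.79  0.41 -5.84] T [-0.2   1.31  0.01] grip 39.99572038650513
front L absdL 8.0 b* 142.3 142.3 | front R absdL 6.4 b* 138.6 138.5 | back L absdL 3.4 b* 145.8 145.8 | back R absdL 3.1 b* 141.5 141.5 |
```

Emit:
move_arm(moves=[[[0, -0.003, -0.003, -0.004, 0, 0], [0, -0.006, -0.007, -0.01, 0, 0], [0, -0.01, -0.011, -0.016, 0, 0], [0, -0.014, -0.015, -0.022, 0, 0], [0, -0.014, -0.015, -0.022, 0, 0]]])

```text
time_s: 11.9
eef_pos: [560.3, 159.1, 158.9]
tool_rot: [0.163, 0.657, 0.714, 0.179]
contact_force: [-0.1, -0.2, -7.0]
gripper_width: 15.8
grip_force: 40.0
```

```bash
python3 - <<'E'
from h import *
look('c6');cmp('c5','c6')
im=[cv2.imread(f'pics/c{i}.png')[120:270,150:380] for i in(2,6)]
cv2.imwrite('pics/v6.png',cv2.resize(np.hstack(im),(800,261)))
E
```

```text
t 11.95 p [560.5 159.4 159. ] yaw 4.7 tilt 28.0 roll 0.2 F [ 0.19  0.4  -7.22] T [-0.2   1.39 -0.03] grip 39.99563813209534
front L absdL 14.6 b* 142.3 142.3 | front R absdL 7.2 b* 138.5 138.5 | back L absdL 3.3 b* 145.8 145.7 | back R absdL 3.3 b* 141.5 141.4 |
```

View pics/v6.png

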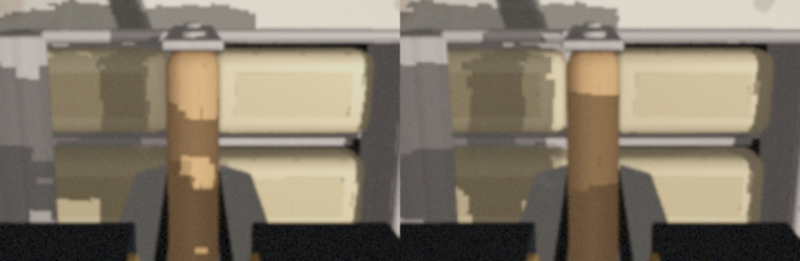

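The crops at 20° and 28° show that only shadows moved; all four bars are still in place. I'll carry on in smaller steps.

Emit:
move_arm(moves=[[[0, -0.002, -0.002, -0.003, 0, 0], [0, -0.004, -0.005, -0.007, 0, 0], [0, -0.007, -0.008, -0.011, 0, 0], [0, -0.01, -0.011, -0.016, 0, 0], [0, -0.01, -0.011, -0.016, 0, 0]]])

```text
time_s: 12.37
eef_pos: [557.7, 158.8, 159.9]
tool_rot: [0.171, 0.655, 0.712, 0.188]
contact_force: [0.3, -0.3, -6.2]
gripper_width: 15.7
grip_force: 40.0
```

```bash
python3 - <<'E'
from h import *
look('c7');cmp('c6','c7')
E
```

```text
t 12.4167 p [557.7 159.1 160. ] yaw 4.7 tilt 29.4 roll 0.2 F [-0.17 -0.39 -6.25] T [-0.21  1.45 -0.01] grip 39.99561309814453
front L absdL 22.3 b* 142.3 137.1 | front R absdL 17.5 b* 138.5 136.6 | back L absdL 3.2 b* 145.7 145.7 | back R absdL 3.2 b* 141.4 141.4 |
```

The front bars are moving, so I'll hold the tilt.

Emit:
move_arm(moves=[[[0, 0, 0, 0, 0, 0], [0, 0, 0, 0, 0, 0], [0, 0, 0, 0, 0, 0], [0, 0, 0, 0, 0, 0], [0, 0, 0, 0, 0, 0]]])

```text
time_s: 12.83
eef_pos: [558.2, 158.9, 160.2]
tool_rot: [0.171, 0.655, 0.712, 0.188]
contact_force: [-1.2, 0.9, -4.9]
gripper_width: 15.9
grip_force: 40.0
```

```bash
python3 - <<'E'
from h import *
im=look('c8');cmp('c7','c8')
s=manip.capture('side');cv2.imwrite('pics/s2.png',s)
A=cv2.resize(s[150:290,160:300],(500,500),interpolation=cv2.INTER_CUBIC)
B=cv2.resize(np.vstack([cv2.imread('pics/c7.png')[120:270,150:330],im[120:270,150:330]]),(300,500))
cv2.imwrite('pics/v7.png',np.hstack([A,B]))
E
```

```text
t 12.8833 p [558.2 158.9 160.2] yaw 4.7 tilt 29.4 roll 0.2 F [-0.4   0.06 -4.4 ] T [-0.16  1.3  -0.04] grip 39.995900988578796
front L absdL 11.0 b* 137.1 131.2 | front R absdL 14.3 b* 136.6 130.9 | back L absdL 2.4 b* 145.7 145.7 | back R absdL 2.7 b* 141.4 141.3 |
```

View pics/v7.png

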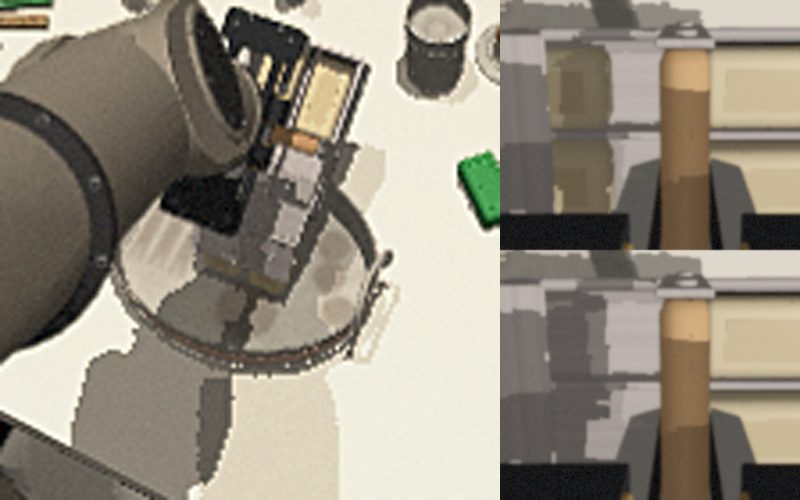

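Both front bars have slid out; cream ends show below the mouth at (215–280, 280) in the left crop. The lanes are empty under the hood and the back bars haven't moved. I'll back off gently along the caddy's +x and upward.

```bash
python3 - <<'E'
from h import *
look('c9');cmp('c8','c9')
p,R,s=state();M=(p,R)
Q=lambda dx,dz,t:(p+np.array([dx,dx*.08,dz]),orient(4.8,t))
plan([Q(20,6,28.5),Q(45,35,26),Q(50,60,15),Q(50,75,3)])
E
```

```text
t 12.9833 p [558.1 158.9 160.1] yaw 4.7 tilt 29.4 roll 0.2 F [-0.39  0.17 -5.43] T [-0.21  1.32  0.05] grip 39.996415972709656
front L absdL 2.0 b* 131.2 131.2 | front R absdL 2.2 b* 130.9 130.9 | back L absdL 1.5 b* 145.7 145.7 | back R absdL 2.1 b* 141.3 141.4 | 
[-0.0, 0.102, 0.023, 0.01, -0.002, -0.001]
[-0.0, 0.179, -0.068, 0.028, -0.0, -0.0]
[-0.0, 0.077, -0.101, 0.122, 0.0, -0.0]
[0.0, 0.019, -0.072, 0.133, -0.0, 0.0]
```

Emit:
move_arm(moves=[[[0, 0.008, 0.002, 0.001, 0, 0], [0, 0.025, 0.006, 0.003, 0, 0], [0, 0.05, 0.01, 0.005, 0, 0], [0, 0.077, 0.017, 0.008, 0, 0], [0, 0.102, 0.023, 0.01, 0, 0]]])

```text
time_s: 13.4
eef_pos: [578.6, 160.9, 166.4]
tool_rot: [0.165, 0.656, 0.713, 0.183]
contact_force: [0.3, -0.2, -4.6]
gripper_width: 15.9
grip_force: 40.0
```

Emit:
move_arm(moves=[[[0, 0.03, -0.005, 0.004, 0, 0], [0, 0.06, -0.015, 0.009, 0, 0], [0, 0.1, -0.03, 0.015, 0, 0], [0, 0.14, -0.05, 0.022, 0, 0], [0, 0.175, -0.068, 0.028, 0, 0]]])

```text
time_s: 13.82
eef_pos: [602.9, 162.7, 195.3]
tool_rot: [0.151, 0.66, 0.717, 0.167]
contact_force: [-0.4, -0.8, -5.0]
gripper_width: 15.6
grip_force: 40.0
```

Emit:
move_arm(moves=[[[0, 0.025, -0.02, 0.015, 0, 0], [0, 0.045, -0.04, 0.035, 0, 0], [0, 0.06, -0.06, 0.065, 0, 0], [0, 0.07, -0.08, 0.095, 0, 0], [0, 0.077, -0.1, 0.122, 0, 0]]])

```text
time_s: 14.23
eef_pos: [607.7, 163.5, 220.1]
tool_rot: [0.086, 0.671, 0.73, 0.097]
contact_force: [-0.6, -0.3, -5.3]
gripper_width: 15.7
grip_force: 40.0
```

Emit:
move_arm(moves=[[[0, 0.01, -0.02, 0.03, 0, 0], [0, 0.015, -0.04, 0.06, 0, 0], [0, 0.02, -0.055, 0.09, 0, 0], [0, 0.02, -0.065, 0.115, 0, 0], [0, 0.02, -0.072, 0.133, 0, 0]]])

```text
time_s: 14.65
eef_pos: [608.3, 163.3, 234.6]
tool_rot: [0.016, 0.676, 0.736, 0.021]
contact_force: [-0.3, 0.1, -4.6]
gripper_width: 15.7
grip_force: 40.0
```

```bash
python3 - <<'E'
from h import *
look('d0');cmp('c9','d0')
s=manip.capture('side');cv2.imwrite('pics/s3.png',s)
cv2.imwrite('pics/v8.png',cv2.resize(s[140:290,160:320],(800,600)[:2] if 0 else (640,600),interpolation=cv2.INTER_CUBIC))
plan([((575,130,225),orient(7)),((565,50,215),orient(16)),((530,-50,210),orient(26)),((480,-145,205),orient(33.7)),((472.6,-162.4,175),orient(33.8)),((472.6,-162.4,100),orient(33.8)),((472.6,-162.4,81.5),orient(33.8))])
E
```

```text
t 14.7 p [608.6 163.3 234.6] yaw 4.8 tilt 2.9 roll 0.2 F [-0.96  0.35 -3.92] T [0.03 0.2  0.06] grip 39.99579191207886
front L absdL 38.8 b* 131.2 130.9 | front R absdL 28.2 b* 130.9 130.6 | back L absdL 41.4 b* 145.7 144.6 | back R absdL 37.9 b* 141.4 140.1 | 
[-0.151, -0.183, 0.036, 0.034, -0.002, -0.024]
[-0.391, -0.098, 0.05, 0.0, 0.0, -0.1]
[-0.432, -0.306, 0.025, 0.0, 0.0, -0.111]
[-0.317, -0.433, 0.025, 0.0, 0.0, -0.086]
[-0.052, -0.079, 0.15, 0.0, 0.0, -0.001]
[0.0, 0.0, 0.375, 0.0, 0.0, 0.0]
[0.0, 0.0, 0.092, 0.0, 0.0, 0.0]
```

View pics/v8.png

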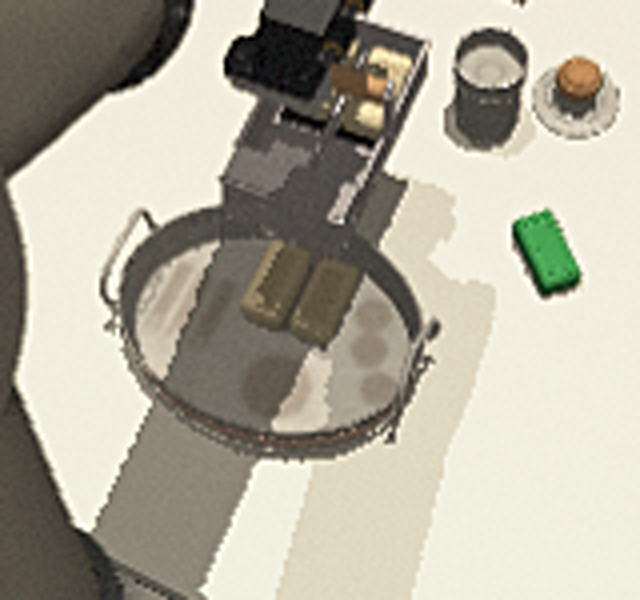

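Both front bars lie flat in the tray at (277,285) and (325,300). The flap is shut and the back bars are in the caddy. I'll return it to its place.

Emit:
move_arm(moves=[[[-0.02, -0.02, 0, 0.005, 0, 0], [-0.05, -0.06, 0.01, 0.015, 0, -0.01], [-0.085, -0.1, 0.02, 0.025, 0, -0.015], [-0.12, -0.145, 0.03, 0.03, 0, -0.02], [-0.15, -0.183, 0.036, 0.034, 0, -0.024]]])

```text
time_s: 15.17
eef_pos: [572.6, 128.7, 224.9]
tool_rot: [-0.001, 0.663, 0.749, 0.0]
contact_force: [-0.5, -0.0, -5.0]
gripper_width: 16.0
grip_force: 40.0
```

Emit:
move_arm(moves=[[[-0.07, -0.02, 0.01, 0, 0, -0.02], [-0.15, -0.04, 0.02, 0, 0, -0.04], [-0.23, -0.06, 0.03, 0, 0, -0.06], [-0.31, -0.08, 0.04, 0, 0, -0.08], [-0.39, -0.1, 0.05, 0, 0, -0.1]]])

```text
time_s: 15.58
eef_pos: [562.6, 49.0, 215.0]
tool_rot: [-0.001, 0.601, 0.799, 0.001]
contact_force: [0.3, -0.7, -4.1]
gripper_width: 15.5
grip_force: 40.0
```

Emit:
move_arm(moves=[[[-0.085, -0.06, 0.005, 0, 0, -0.02], [-0.17, -0.12, 0.01, 0, 0, -0.045], [-0.26, -0.18, 0.015, 0, 0, -0.065], [-0.345, -0.245, 0.02, 0, 0, -0.09], [-0.43, -0.305, 0.025, 0, 0, -0.11]]])

```text
time_s: 16.0
eef_pos: [527.1, -50.6, 209.8]
tool_rot: [-0.001, 0.53, 0.848, 0.001]
contact_force: [-0.3, -0.5, -5.1]
gripper_width: 15.9
grip_force: 40.0
```

Emit:
move_arm(moves=[[[-0.085, -0.11, 0.005, 0, 0, -0.02], [-0.165, -0.22, 0.01, 0, 0, -0.045], [-0.235, -0.32, 0.015, 0, 0, -0.065], [-0.285, -0.39, 0.02, 0, 0, -0.08], [-0.317, -0.433, 0.025, 0, 0, -0.086]]])

```text
time_s: 16.42
eef_pos: [476.2, -146.2, 204.6]
tool_rot: [-0.001, 0.473, 0.881, 0.001]
contact_force: [-0.5, 0.6, -4.5]
gripper_width: 15.6
grip_force: 40.0
```

Emit:
move_arm(moves=[[[-0.02, -0.03, 0.02, 0, 0, 0], [-0.035, -0.05, 0.05, 0, 0, 0], [-0.045, -0.07, 0.09, 0, 0, 0], [-0.052, -0.079, 0.13, 0, 0, 0], [-0.052, -0.079, 0.15, 0, 0, 0]]])

```text
time_s: 16.83
eef_pos: [470.2, -161.3, 173.1]
tool_rot: [-0.001, 0.472, 0.881, 0.001]
contact_force: [-0.5, 0.2, -5.6]
gripper_width: 15.7
grip_force: 40.0
```

```bash
python3 - <<'E'
from h import *
look('e0')
plan([((472.5,-162.5,110),orient(33.8)),((472.5,-162.5,85),orient(33.8)),((472.5,-162.5,81.5),orient(33.8))])
E
```

```text
t 16.8833 p [ 470.1 -161.   172.8] yaw 33.6 tilt -0.0 roll 0.2 F [-0.3   0.66 -5.58] T [ 0.02  0.07 -0.02] grip 39.99530553817749
[-0.014, 0.006, 0.314, -0.001, -0.002, -0.002]
[0.0, 0.0, 0.125, 0.0, 0.0, 0.0]
[0.0, 0.0, 0.018, 0.0, 0.0, 0.0]
```

Emit:
move_arm(moves=[[[0, 0, 0.05, 0, 0, 0], [0, 0, 0.12, 0, 0, 0], [-0.01, 0.01, 0.2, -0.001, -0.002, -0.002], [-0.014, 0.006, 0.27, -0.001, -0.002, -0.002], [-0.014, 0.006, 0.314, -0.001, -0.002, -0.002]]])

```text
time_s: 17.3
eef_pos: [473.0, -162.6, 110.0]
tool_rot: [0.001, 0.471, 0.882, 0.001]
contact_force: [0.6, -0.1, -5.2]
gripper_width: 15.8
grip_force: 40.0
```

Emit:
move_arm(moves=[[[0, 0, 0.03, 0, 0, 0], [0, 0, 0.06, 0, 0, 0], [0, 0, 0.085, 0, 0, 0], [0, 0, 0.105, 0, 0, 0], [0, 0, 0.12, 0, 0, 0]]])

```text
time_s: 17.72
eef_pos: [473.6, -162.9, 87.6]
tool_rot: [0.001, 0.471, 0.882, 0.001]
contact_force: [0.1, -0.2, -4.8]
gripper_width: 15.8
grip_force: 40.0
```

```bash
python3 - <<'E'
from h import *
look('e1')
plan([((472.5,-162.5,81.5),orient(33.8))])
E
```

```text
t 17.7667 p [ 473.4 -162.9   87.2] yaw 33.8 tilt 0.1 roll -0.1 F [-0.87  1.23 -5.81] T [-0.07  0.08  0.03] grip 39.99537706375122
[0.004, -0.003, 0.029, 0.002, 0.001, -0.0]
```

Lower the last few millimetres slowly while reading the force.

Emit:
move_arm(moves=[[[0.001, 0, 0.006, 0, 0, 0], [0.002, -0.001, 0.012, 0.001, 0, 0], [0.003, -0.002, 0.018, 0.001, 0, 0], [0.004, -0.003, 0.024, 0.001, 0, 0], [0.004, -0.003, 0.029, 0.001, 0, 0]]])

```text
time_s: 18.18
eef_pos: [472.4, -162.6, 81.9]
tool_rot: [0.001, 0.471, 0.882, 0.0]
contact_force: [-0.2, -0.0, -5.1]
gripper_width: 15.7
grip_force: 40.0
```

Emit:
move_arm(moves=[[[0, 0, 0, 0, 0, 0], [0, 0, 0, 0, 0, 0], [0, 0, 0, 0, 0, 0], [0, 0, 0, 0, 0, 0], [0, 0, 0, 0, 0, 0]]])

```text
time_s: 18.6
eef_pos: [472.5, -162.6, 82.0]
tool_rot: [0.001, 0.471, 0.882, 0.0]
contact_force: [0.3, -0.2, -4.5]
gripper_width: 15.9
grip_force: 40.0
```

Emit:
move_arm(moves=[[[0, 0, 0.001, 0, 0, 0], [0, 0, 0.002, 0, 0, 0], [0, 0, 0.003, 0, 0, 0], [0, 0, 0.004, 0, 0, 0], [0, 0, 0.005, 0, 0, 0]]])

```text
time_s: 19.02
eef_pos: [472.6, -162.7, 81.5]
tool_rot: [0.001, 0.471, 0.882, 0.001]
contact_force: [-6.5, 2.4, 18.7]
gripper_width: 15.8
grip_force: 40.0
```

Emit:
move_arm(moves=[[[0, 0, 0, 0, 0, 0], [0, 0, 0, 0, 0, 0], [0, 0, 0, 0, 0, 0], [0, 0, 0, 0, 0, 0], [0, 0, 0, 0, 0, 0]]])

```text
time_s: 19.43
eef_pos: [472.6, -162.7, 81.5]
tool_rot: [0.001, 0.471, 0.882, 0.001]
contact_force: [-5.0, 1.3, 12.5]
gripper_width: 15.7
grip_force: 40.0
```

Emit:
move_arm(moves=[[[0, 0, -0.001, 0, 0, 0], [0, 0, -0.002, 0, 0, 0], [0, 0, -0.002, 0, 0, 0], [0, 0, -0.002, 0, 0, 0], [0, 0, -0.002, 0, 0, 0]]])

```text
time_s: 19.85
eef_pos: [472.6, -162.7, 81.5]
tool_rot: [0.001, 0.471, 0.882, 0.0]
contact_force: [-2.2, 0.5, 5.3]
gripper_width: 16.0
grip_force: 40.0
```

Emit:
move_arm(moves=[[[0, 0, 0, 0, 0, 0], [0, 0, 0, 0, 0, 0], [0, 0, 0, 0, 0, 0], [0, 0, 0, 0, 0, 0], [0, 0, 0, 0, 0, 0]]], squeeze=5)

```text
time_s: 20.27
eef_pos: [472.5, -162.7, 81.5]
tool_rot: [0.001, 0.471, 0.882, 0.0]
contact_force: [-3.2, -0.2, 5.3]
gripper_width: 15.8
grip_force: 5.0
```

Emit:
move_arm(moves=[[[0, 0, 0, 0, 0, 0], [0, 0, 0, 0, 0, 0], [0, 0, 0, 0, 0, 0], [0, 0, 0, 0, 0, 0], [0, 0, 0, 0, 0, 0]]], hand=-0.2)

```text
time_s: 20.68
eef_pos: [472.5, -162.6, 81.3]
tool_rot: [0.001, 0.471, 0.882, 0.0]
contact_force: [0.5, 0.5, -0.4]
gripper_width: 45.9
grip_force: 0.0
```

Emit:
move_arm(moves=[[[0, 0, 0, 0, 0, 0], [0, 0, 0, 0, 0, 0], [0, 0, 0, 0, 0, 0], [0, 0, 0, 0, 0, 0], [0, 0, 0, 0, 0, 0]]])

```text
time_s: 21.1
eef_pos: [472.5, -162.6, 81.4]
tool_rot: [0.001, 0.471, 0.882, 0.0]
contact_force: [-0.6, -0.2, 0.1]
gripper_width: 56.1
grip_force: 0.0
```

Emit:
move_arm(moves=[[[0, 0, -0.05, 0, 0, 0], [0, 0, -0.13, 0, 0, 0], [0, 0, -0.25, 0, 0, 0], [0, 0, -0.4, 0, 0, 0], [0, 0, -0.55, 0, 0, 0]]])

```text
time_s: 21.52
eef_pos: [471.7, -163.0, 193.0]
tool_rot: [0.0, 0.471, 0.882, -0.0]
contact_force: [0.2, 0.2, -0.2]
gripper_width: 56.3
grip_force: 0.0
```

```bash
python3 - <<'E'
from h import *
im=look('f0');print(state()[2]['gripper_width'])
s=manip.capture('side')
cv2.imwrite('pics/v9.png',np.hstack([cv2.resize(s[150:310,170:350],(450,400)),cv2.resize(im[90:330,100:310],(350,400))]))
E
```

```text
t 21.5667 p [ 474.1 -164.1  198.1] yaw 33.7 tilt 0.3 roll -0.3 F [ 4.7  -2.66  6.3 ] T [-0.18 -0.23 -0.02] grip 0.0
55.98069583391693
```

View pics/v9.png

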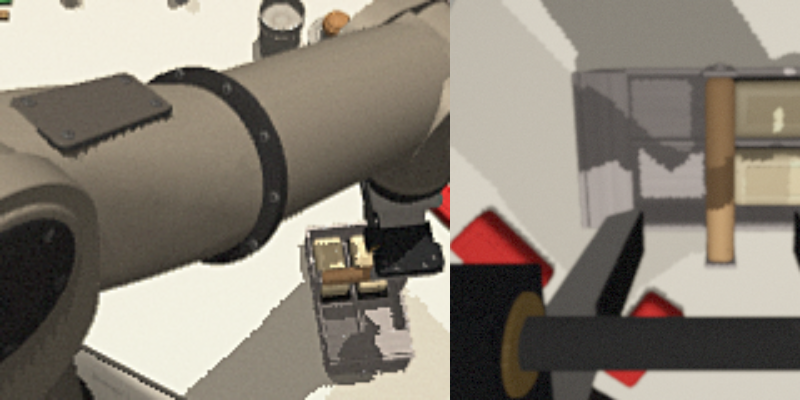

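The caddy stands upright where it was, with both back bars in it and the front lanes empty. The gripper is clear above.

Emit:
move_arm(moves=[[[0, 0, 0, 0, 0, 0], [0, 0, 0, 0, 0, 0], [0, 0, 0, 0, 0, 0], [0, 0, 0, 0, 0, 0], [0, 0, 0, 0, 0, 0]]])

```text
time_s: 22.03
eef_pos: [471.9, -162.7, 190.7]
tool_rot: [0.0, 0.471, 0.882, -0.0]
contact_force: [0.3, -0.5, -0.1]
gripper_width: 56.4
grip_force: 0.0
```

```bash
python3 -c "
from station import manip
print(manip.get_state()['contact_force']);print(manip.sign_off())"
```

```text
[ 0.34812761 -0.5139665  -0.10539544]
the job is handed in; nothing more can be done
None
```

The job is handed in at 22 s of the 51 s allowed: both front bars slid out into the tray at about 29° of tip, and the caddy is back upright where it stood with both back bars in it; the flap looked shut once the caddy was level, though I took no close-up of it after set-down.

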